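# Tip the slate tile out of its block and put it away in the drawer

## Robot

A 6-joint arm with a two-finger parallel gripper is mounted at the origin on a cart in front of the work surface, level with it; the furniture and walls round the work are solid. World frame = base frame: x ahead of the robot, y to its left, z up, the work surface at z = 0. Lengths are in m, angles in degrees, forces in N, time in s.
With the tool pointing down it reaches from about 0.375 to 0.9 m from the base axis. Payload 3.1 kg.
Tool frame: the origin (TCP) lies where the fingers leave the gripper's body, on its centre line; the fingertips stand 70 mm ahead of it and the grasp point (between the pads) lies 51 mm ahead of it; z points along the fingers, y is the line along which they close (so a half turn about z gives the same grasp; the last joint's range is limited). The gripper opens to 87 mm and grips with 3 to 60 N. Pads are 19 mm wide; open, the fingers measure 117 mm over their backs; the gripper's body (75 mm by 190 mm) begins 51 mm behind the grasp point.
Start: joints at [-10.227, 30.224, 82.088, -0, 67.689, -10.227], TCP at [0.625, 0, 0.292] pointing down, gripper open.
Joint ranges: [-176.69, 176.69], [-43.24, 126.21], [12.49, 139.97], [-82, 262], [0, 151.66], [-163.58, 163.58]. Speed limits (degrees/s): [159.86, 159.86, 180, 180, 180, 180].

## Interface

Orientations are given as a 3x3 rotation matrix whose columns are the frame's x, y, z axes.
In Python, from rig import readout, capture, calibration, bot, look_for gives the robot as it stands. The module is installed in compiled form; this text tells all that it offers.
- The arm moves only by the shell command python3 -m pendant 'ROWS'. ROWS is JSON, a list of rows, each a list of 7 numbers: the shift along the tool's x, y, z normalised to -1 to 1, where 1 is 200 mm, then the turn, a rotation vector about the tool's x, y, z normalised to -1 to 1, where 1 is 180 degrees, then the closure, from -1 (fully open) to 1 (shut). In form: [[dx, dy, dz, ax, ay, az, grip], ...]. A call has 1 to 8 rows; each row is the pose to reach, as a shift and turn from the pose commanded when the call began, along the tool's axes at that moment, turning the shorter way round; what a row does not reach only later rows make up. A row lasts 1/10 s, in which the tool goes at most 50 mm and 8.59 degrees, less where a joint would pass 70% of its speed; a pose out of reach is approached as far as the arm can. A call with a number of a shift or a turn outside -1 to 1 is refused whole. A call with a gripper value outside its range is refused whole. The fingers move at their own pace and stop on an object; the grip force is fixed at half the most. Time passes only in rows, so rows that repeat a pose let the fingers close. It gives the time, the measured TCP pose, the force, the opening and the grip force at its end, in the units of the state.
- readout.read_state(): the state, without advancing time (a new reading comes with each control period).
- capture(name): name is "scene" or "side" or "wrist"; returns (picture, depth): 420x560x3 uint8, red, green, blue; 420x560 float32, m along the optical axis (not along the pixel's ray), 0 where there is no reading.
- calibration(name): a dict with "mtx" (3x3 intrinsics, pixels), "T" (4x4, takes a point from camera to world coordinates); the wrist camera has in their place "mount" (4x4, takes a point from camera to tool coordinates, whose origin is the TCP and whose axes are the flange's). Camera axes: x right, y down, z forward; pixel columns grow to the right and rows downward; lengths in m; the calibration is good to about 2 mm. A picture is of the moment at which its call begins: read the wrist's pose just before it. calibration takes no time and is no camera call.
- bot.hand_in(): hands the job in; it is judged then, once.
Trained networks look in the newest picture that a camera, given by its name, has taken for a name from the list of things; names that differ only in an ending like _2 or _b are one class to them, and where a whole thing is asked for, a point or a joint stands for the part that bears it (a point fixed in the world has none). Each returns a list of dicts, best first, with "conf" (0 to 1); they miss things now and then, are a little off and sometimes report something else, mostly with a low value. They report only what shows in the picture. A call takes as long as a camera call. They do not tell look-alikes from the thing itself.
- look_for(thing, camera): "extent" ([left, top, right, bottom] in pixels, round what is visible of it).
The state is a dict: "time_s": time; "joint_positions": joint angles; "qvel": joint speeds; "tau": joint torques, N m; "position": TCP position; "tcp_rot": TCP orientation; "force": force on the tool from outside, world axes, zero at the start; "moment": the same for the moment, N m; "opening": opening from 0.0 (shut) to 1.0 (fully open); "grasp_force": force on a finger pad.
Only numpy, scipy, OpenCV 4.12 (cv2) and the standard library are available. Lean on these libraries where they do the work, as an engineer would, in place of code of your own. Each camera call takes 0.05 s, during which the arm holds its last target. There are 200 camera calls.

## Task

Put the slate-faced serving tile away: it lies flush in its wooden block, with a hollow hidden under one of its two ends, so find that end by feel and press it down gently until the other end tips up and can be grasped. Take the tile out, lay it flat, slate side up, in the open drawer of the little cabinet without dropping it, and push the drawer fully shut. Leave the crockery, jar and tin where they are.

Things in the scene. Friction and masses are not known exactly. Their poses are not given: they have to be found in the camera images.
- block_top (a point): light wooden block fixed to the worktop, 181 long (x axis, roughly along world y) x 100 wide (y) x 51 mm high; this point: centre of its top face. Its open-topped recess, 129 x 60 mm, holds the tile; the rims left are 26 mm wide at the ends, 20 mm at the sides.
- block_recess (a point): centre of the recess, 29 mm above the worktop, where the tile rests. A solid rest carries one half of the tile to 3 mm past its middle; under the other half is a hollow about 21 mm deep. Which half is hollow cannot be seen and changes. Pressing over the rest meets a hard stop at once; over the hollow, some 20 mm from the end, the tile sinks under less than 1 N.
- tile_center (a point): serving tile, 124 (x axis) x 56 (y) x 22 mm thick (z), 0.2 kg: brown wood, 14 mm, under a dark slate face, 8 mm. Point: its centre, half-way up. At the start it is flush with the block. Pressed over the hollow past 11 degrees it tips by itself and stays tipped at about 21 degrees when let go, the raised end's underside about level with the block's top, its sides free to grip across the 56 mm width.
- cab_drawer0 (a joint): how far the drawer of the little cabinet is open (m), 0 = fully shut; slides with about 1 N of friction and stays where it is left
- drawer_floor (a point): centre of the drawer's inner floor, about 22 mm above the worktop; moves with the drawer. Inside: 225 long (x axis, positive into the cabinet) x 218 mm wide (y), walls 41 mm high. Only the front part, as long as the drawer is open less 6 mm, is clear of the cabinet (brown, fixed, 270 deep x 260 wide x 85 mm high). The front is white, 15 mm thick.
- cab_drawer0_handle (a point): middle of the drawer's dark bar handle, 11 mm thick and 120 mm long along y, about 47 mm above the worktop, 35 mm in front of the drawer's white front; its x axis points into the cabinet, the way the drawer shuts
- saucer_mid (a point): plain off-white saucer, 125 mm across, 19 mm high, alone on the worktop at the right front; a bystander; the point is on its axis, half-way up
- glass_jar_mid (a point): glass sugar jar with lid, 62 mm across, 77 mm high, at the right; a bystander; the point is on its axis, half-way up
- cup_mid (a point): light blue espresso cup, 60 mm across, 52 mm high, at the left; a bystander; the point is on its axis, half-way up
- tea_tin_mid (a point): round green and white tin, 58 mm across, 72 mm high, at the left; a bystander; the point is on its axis, half-way up
Mind the look-alikes: they are no part of the job. Leave any turquoise look-alike of the part that bears tile_center alone.

How it is judged (in metres and radians):
On the way, in this order (a step that is already met when the one before it is completed fails the run):
1. the tile stands tipped in its block: one end pressed down into the hollow, the other up (tilt of 14 to 29 degrees) (angle between tile_center's own z axis and vertical between 0.25 and 0.5 rad and distance between tile_center and block_top below 0.025 m), for 0.2 s.
2. the tile lies flat, slate up, on the floor of the drawer, the drawer still open by more than 60 mm (x of tile_center in the frame of drawer_floor between -0.1 and 0.1 m and y of tile_center in the frame of drawer_floor between -0.1 and 0.1 m and z of tile_center in the frame of drawer_floor between 0 and 0.016 m and angle between tile_center's own z axis and vertical below 0.12 rad and value of joint cab_drawer0 above 0.06 m and contact force between the fingers and tile below 0.2 N), for 0.2 s.
At the end, for the whole second after the job is handed in: The tile lies at rest and flat (within 7 degrees), slate side up, on the floor of the drawer, and the drawer is shut to within 8 mm (x of tile_center in the frame of drawer_floor between -0.1 and 0.1 m and y of tile_center in the frame of drawer_floor between -0.1 and 0.1 m and z of tile_center in the frame of drawer_floor between 0 and 0.016 m and angle between tile_center's own z axis and vertical below 0.12 rad and value of joint cab_drawer0 below 0.008 m and linear speed of tile below 0.03 m/s); the robot touches nothing.
It fails at once if the tile is dropped (falls free faster than 0.7 m/s, some 25 mm) (linear speed of tile above 0.7 m/s and contact force between the fingers and tile below 0.1 N).
It fails at once if the saucer is moved by more than 30 mm or tipped (distance of saucer_mid from where it was at the start of the episode above 0.03 m or angle between saucer_mid's own z axis and vertical above 0.5 rad).
It fails at once if the glass jar is moved by more than 30 mm or tipped (distance of glass_jar_mid from where it was at the start of the episode above 0.03 m or angle between glass_jar_mid's own z axis and vertical above 0.5 rad).
It fails at once if the cup is moved by more than 30 mm or tipped (distance of cup_mid from where it was at the start of the episode above 0.03 m or angle between cup_mid's own z axis and vertical above 0.5 rad).
It fails at once if the tea tin is moved by more than 30 mm or tipped (distance of tea_tin_mid from where it was at the start of the episode above 0.03 m or angle between tea_tin_mid's own z axis and vertical above 0.5 rad).
It also fails if it takes over 72 s, if anything falls off the work surface, if the arm or the gripper's body presses on something with over 40 N, if the wrist force passes 120 N, or if a joint passes its speed limit or range.

## Working session

There is one attempt and no reset: what is moved stays moved. The work goes in short steps, Python scripts to look and compute and a shell command to move; the robot and the scene stay as the last step left them, time stands still between calls to the robot, and variables do not carry over. Pictures are saved under pics/ and viewed, at most 10 in all, crops included, and the job is handed in when it is done.

```bash
mkdir -p pics; cat > h.py <<'E'
import numpy as np, cv2
from rig import readout, capture, calibration, bot, look_for
def cloud(name):
    s=readout.read_state(); im,d=capture(name); c=calibration(name)
    K=np.array(c["mtx"])
    if name=="wrist":
        T=np.eye(4);T[:3,:3]=np.array(s["tcp_rot"]);T[:3,3]=s["position"];T=T@np.array(c["mount"])
    else: T=np.array(c["T"])
    v,u=np.mgrid[:420,:560]
    P=np.stack([(u-K[0,2])/K[0,0]*d,(v-K[1,2])/K[1,1]*d,d,np.ones_like(d)],-1)@T.T
    P=P[...,:3]; P[d==0]=np.nan
    return im,P
def save(im,n): cv2.imwrite(f"pics/{n}.png",im[...,::-1])
E
python3 - <<'E'
from h import *
a=[]
for n in ["scene","wrist"]:
    im,P=cloud(n);a.append(im);np.save(n,P);cv2.imwrite(n+".png",im[...,::-1])
    for t in ["tile_center","cab_drawer0","cab_drawer0_handle","saucer_mid","glass_jar_mid","cup_mid","tea_tin_mid"]:
        for r in look_for(t,n)[:3]:
            l,tp,rr,b=map(int,r["extent"]);q=P[max(tp,0):b,max(l,0):rr].reshape(-1,3)
            print(n,t,round(r["conf"],2),[l,tp,rr,b],np.nanmedian(q,0).round(3))
save(a[0],"scene");save(a[1],"wrist")
print(readout.read_state())
E
```

```text
scene tile_center 0.79 [274, 234, 306, 248] [ 0.484 -0.048  0.018]
scene tile_center 0.59 [326, 233, 359, 245] [ 0.546 -0.237  0.05 ]
scene tile_center 0.51 [219, 198, 287, 242] [0.547 0.123 0.034]
scene cab_drawer0 0.78 [219, 200, 285, 239] [0.548 0.13  0.035]
scene cab_drawer0_handle 0.98 [221, 197, 284, 236] [0.572 0.149 0.038]
scene saucer_mid 0.66 [368, 265, 403, 287] [ 0.445 -0.447  0.007]
scene glass_jar_mid 0.62 [369, 226, 389, 250] [ 0.638 -0.357  0.037]
scene tea_tin_mid 0.5 [328, 234, 357, 245] [ 0.542 -0.241  0.05 ]
wrist tile_center 0.61 [95, 174, 216, 265] [ 0.481 -0.032  0.012]
wrist cab_drawer0 0.96 [2, 0, 276, 149] [0.482 0.114 0.022]
wrist cab_drawer0_handle 0.84 [3, 0, 276, 149] [0.483 0.114 0.022]
{'time_s': 0.8, 'joint_positions': array([-1.02268723e+01,  3.02187508e+01,  8.20847825e+01, -9.43840602e-04,
        6.76906999e+01, -1.02252438e+01]), 'qvel': array([ 0.07868978,  0.05301065, -0.05304802,  0.07006705, -0.02552109,
       -0.03851359]), 'tau': array([-1.07188621e-04, -4.39950907e+01, -1.76978803e+01,  6.35003415e-02,
        5.03239373e-02, -2.48482996e-05]), 'position': array([6.24994001e-01, 3.15233913e-05, 2.92315676e-01]), 'tcp_rot': array([[ 2.21715870e-05,  9.99999995e-01,  9.63447900e-05],
       [ 9.99999999e-01, -2.21684204e-05, -3.28679355e-05],
       [-3.28657996e-05,  9.63455187e-05, -9.99999995e-01]]), 'force': array([0.64797198, 0.34743558, 0.39365389]), 'moment': array([ 0.02995491, -0.00352903,  0.04599121]), 'grasp_force': 0.0, 'opening': 1.001892907315929}
```

View pics/scene.png

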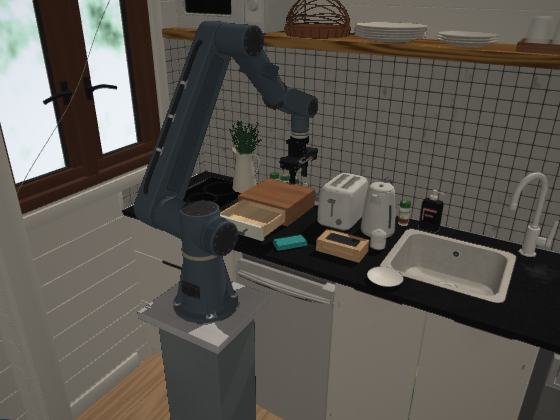

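View pics/wrist.png

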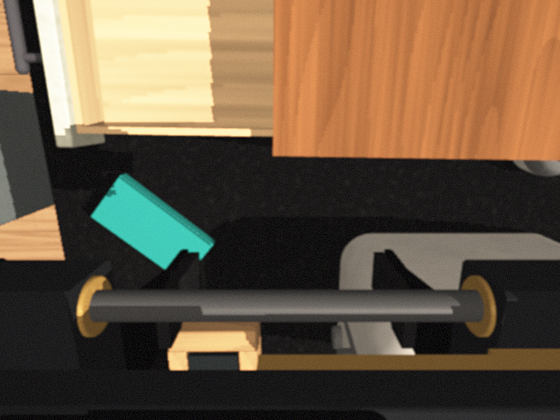

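The scene view shows the block with the slate tile at about (342,240). The turquoise look-alike is at (290,242) and gets left alone. The open drawer is at (252,218) and the saucer at (385,276). In the wrist view the drawer is at top left and the block is hidden at (215,350). Next I'll get the drawer geometry and the side view.

```bash
python3 - <<'E'
from h import *
im,P=cloud("side");save(im,"side");np.save("side",P)
for t in ["tile_center","cab_drawer0","cab_drawer0_handle","saucer_mid","glass_jar_mid","cup_mid","tea_tin_mid"]:
    for r in look_for(t,"side")[:3]:
        l,tp,rr,b=map(int,r["extent"]);q=P[max(tp,0):b,max(l,0):rr].reshape(-1,3)
        print(t,round(r["conf"],2),[l,tp,rr,b],np.nanmedian(q,0).round(3))
W=np.load("wrist.npy")
for n,(u,v) in dict(frontL=(48,20),frontR=(80,138),floor1=(120,60),floor2=(240,60),cab=(274,155),cab2=(274,5),wall=(180,131),handle=(20,40),handleend=(22,68),blk=(170,350),blk2=(258,350)).items(): print(n,W[v,u].round(3))
print(calibration("wrist")["mount"])
E
```

```text
tile_center 0.77 [293, 212, 326, 240] [ 0.48  -0.039  0.004]
tile_center 0.64 [346, 205, 381, 216] [ 0.529 -0.244  0.051]
cab_drawer0 0.76 [242, 189, 286, 235] [0.538 0.134 0.025]
cab_drawer0_handle 0.71 [379, 186, 396, 207] [ 0.627 -0.35   0.047]
cab_drawer0_handle 0.68 [242, 192, 287, 237] [0.525 0.131 0.025]
saucer_mid 0.85 [404, 223, 440, 248] [ 0.438 -0.455  0.006]
saucer_mid 0.41 [346, 204, 381, 215] [ 0.536 -0.245  0.051]
glass_jar_mid 0.72 [380, 184, 393, 208] [ 0.625 -0.348  0.048]
cup_mid 0.65 [142, 225, 169, 245] [0.416 0.523 0.018]
tea_tin_mid 0.86 [179, 229, 196, 251] [0.37  0.395 0.042]
frontL [0.434 0.148 0.072]
frontR [0.437 0.055 0.059]
floor1 [0.466 0.126 0.022]
floor2 [0.581 0.126 0.022]
cab [0.615 0.042 0.085]
cab2 [0.616 0.155 0.086]
wall [0.53  0.061 0.064]
handle [0.392 0.138 0.049]
handleend [0.391 0.115 0.051]
blk [ 0.495 -0.178  0.051]
blk2 [ 0.593 -0.188  0.037]
[[ 4.13946591e-04 -9.61555087e-01 -2.74611805e-01  7.52462951e-02]
 [ 9.99999487e-01  6.51945538e-04 -7.75404285e-04  5.49161779e-04]
 [ 9.24625876e-04 -2.74611343e-01  9.61554863e-01 -9.24779610e-02]
 [ 0.00000000e+00  0.00000000e+00  0.00000000e+00  1.00000000e+00]]
```

View pics/side.png

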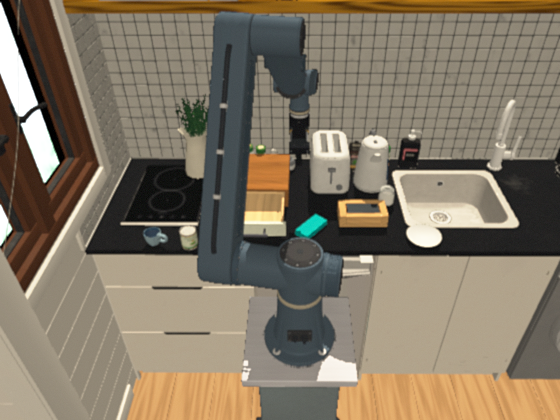

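Tall neighbours first, so I know the clearance over the block.

```bash
python3 - <<'E'
from h import *
for n in ["scene","side"]:
    P=np.load(n+".npy").reshape(-1,3)
    for y in np.arange(-.45,.05,.05):
        for z0 in (.06,.12):
            m=(P[:,1]>y)&(P[:,1]<y+.05)&(P[:,2]>z0)&(P[:,2]<.25)&(P[:,0]>.5)&(P[:,0]<.85)
            if m.sum()>3: print(n,round(y,2),z0,m.sum(),np.percentile(P[m,0],[2,50]).round(3),np.percentile(P[m,2],98).round(3))
E
python3 -m pendant '[[-0.8,-0.4,0,0,0,0,-1],[-0.8,-0.4,0,0,0,0,-1],[-0.8,-0.4,0,0,0,0,-1],[-0.8,-0.4,0,0,0,0,-1]]'
```

```text
scene -0.4 0.06 324 [0.621 0.741] 0.203
scene -0.4 0.12 148 [0.725 0.751] 0.207
scene -0.35 0.06 651 [0.638 0.717] 0.215
scene -0.35 0.12 440 [0.691 0.722] 0.218
scene -0.3 0.06 362 [0.697 0.721] 0.212
scene -0.3 0.12 236 [0.697 0.725] 0.212
scene -0.25 0.06 364 [0.697 0.759] 0.17
scene -0.25 0.12 165 [0.703 0.767] 0.173
scene -0.2 0.06 469 [0.68  0.696] 0.179
scene -0.2 0.12 303 [0.681 0.705] 0.18
scene -0.15 0.06 441 [0.668 0.692] 0.179
scene -0.15 0.12 300 [0.666 0.704] 0.18
scene -0.1 0.06 310 [0.681 0.699] 0.18
scene -0.1 0.12 213 [0.685 0.722] 0.18
scene -0.05 0.06 44 [0.568 0.664] 0.249
scene -0.05 0.12 44 [0.568 0.664] 0.249
scene -0.0 0.06 219 [0.57  0.704] 0.242
scene -0.0 0.12 28 [0.566 0.619] 0.247
side -0.4 0.06 120 [0.627 0.733] 0.203
side -0.4 0.12 44 [0.732 0.745] 0.204
side -0.35 0.06 558 [0.632 0.717] 0.218
side -0.35 0.12 374 [0.693 0.725] 0.219
side -0.3 0.06 603 [0.699 0.725] 0.213
side -0.3 0.12 432 [0.697 0.731] 0.214
side -0.25 0.06 130 [0.704 0.752] 0.174
side -0.25 0.12 55 [0.707 0.757] 0.181
side -0.2 0.06 498 [0.683 0.698] 0.181
side -0.2 0.12 341 [0.684 0.712] 0.181
side -0.15 0.06 496 [0.668 0.692] 0.182
side -0.15 0.12 345 [0.665 0.702] 0.182
side -0.1 0.06 540 [0.682 0.707] 0.18
side -0.1 0.12 365 [0.686 0.724] 0.18
side -0.05 0.06 17 [0.567 0.573] 0.249
side -0.05 0.12 17 [0.567 0.573] 0.249
side -0.0 0.06 117 [0.57  0.683] 0.248
side -0.0 0.12 18 [0.566 0.573] 0.249
time_s: 1.6
position: [0.5435, -0.1626, 0.2924]
tcp_rot: [[0.002, 1.0, -0.0], [1.0, -0.002, -0.001], [-0.001, -0.0, -1.0]]
force: [1.3, 1.6, 0.0]
opening: 1.0
grasp_force: 0.0
```

```bash
python3 -m pendant '[[-0.85,0,0,0,0,0,1],[-0.85,0,0,0,0,0,1],[-0.85,0,0,0,0,0,1],[-0.85,0,0,0,0,0,1],[-0.85,0,0,0,0,0,1]]'; python3 - <<'E'
from h import *
im,P=cloud("wrist");save(im,"w2");np.save("w2",P)
for r in look_for("tile_center","wrist"):print(r)
m=(P[...,2]>.043)&(P[...,2]<.06)&(P[...,0]<.63)&(P[...,1]<-.1)&(P[...,1]>-.36)
n,l,st,c=cv2.connectedComponentsWithStats(m.astype(np.uint8))
for k in range(1,n):
    if st[k,4]>800:
        q=P[l==k]; r=cv2.minAreaRect(q[:,:2].astype(np.float32)); print(st[k],r,q[:,2].mean())
        dark=(im.max(-1)<70)&(l==k); dark=cv2.morphologyEx(dark.astype(np.uint8),cv2.MORPH_OPEN,np.ones((5,5)))>0
        if dark.sum()>200: print("slate",dark.sum(),cv2.minAreaRect(P[dark][:,:2].astype(np.float32)),P[dark][:,2].mean())
E
```

```text
time_s: 2.1
position: [0.5447, -0.3333, 0.292]
tcp_rot: [[0.004, 1.0, 0.001], [1.0, -0.004, -0.001], [-0.001, 0.001, -1.0]]
force: [0.4, 0.3, 0.4]
opening: 0.631
grasp_force: 0.0
{'extent': [250.0, 25.1, 313.9, 166.7], 'conf': 0.92}
[  223     0   118   197 12014] ((0.5428581833839417, -0.24973806738853455), (0.10039977729320526, 0.17150643467903137), 0.5750833749771118) 0.05083275402160052
[ 250   26   65  141 8624] ((0.5428723096847534, -0.24476349353790283), (0.05606834217905998, 0.12366967648267746), 0.6308257579803467) 0.05151119669905656
slate 1571 ((0.5427225232124329, -0.286057710647583), (0.054119691252708435, 0.03616241738200188), 0.9618277549743652) 0.05161656714118544
```

View pics/w2.png

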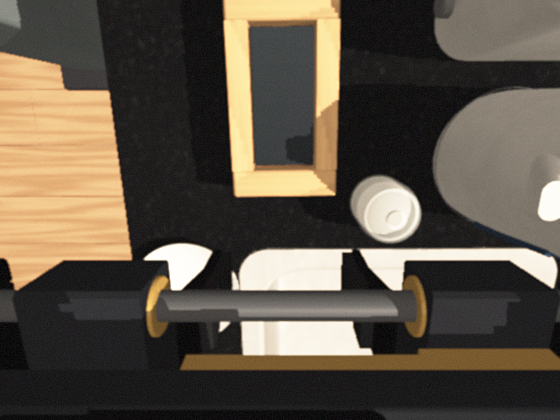

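The slate tile is at w2 (282,95). It is dark and set in the wooden block, so it isn't the turquoise one. Its centre is about (0.543, -0.245), nearly aligned with the tool. The jar is at (386,208) and the saucer at (185,255). I'll probe the near end (y = -0.287) first.

```bash
python3 -m pendant '[[0.23,-0.01,0.4,0,0,0,1],[0.23,-0.01,0.76,0,0,0,1],[0.23,-0.01,0.76,0,0,0,1],[0.23,-0.01,0.76,0,0,0,1],[0.23,-0.01,0.76,0,0,0,1],[0.23,-0.01,0.76,0,0,0,1]]'; python3 -m pendant '[[0,0,0.04,0,0,0,1],[0,0,0.07,0,0,0,1],[0,0,0.085,0,0,0,1],[0,0,0.095,0,0,0,1]]'
```

```text
time_s: 2.8
position: [0.5445, -0.2844, 0.1423]
tcp_rot: [[-0.001, 1.0, 0.003], [1.0, 0.001, -0.002], [-0.002, 0.003, -1.0]]
force: [0.8, 0.5, 0.5]
opening: 0.028
grasp_force: 0.0
time_s: 3.2
position: [0.5429, -0.2843, 0.1215]
tcp_rot: [[0.0, 1.0, 0.0], [1.0, -0.0, -0.0], [-0.0, 0.0, -1.0]]
force: [-3.6, 2.3, 20.1]
opening: 0.005
grasp_force: 10.1
```

There's 20 N right at the surface, so this half is over the rest. Lifting and going to the other end (y = -0.203).

```bash
python3 -m pendant '[[0,0,-0.1,0,0,0,1],[0.2,0,-0.1,0,0,0,1],[0.405,0,-0.1,0,0,0,1],[0.405,0,-0.06,0,0,0,1],[0.405,0,-0.02,0,0,0,1],[0.405,0,0,0,0,0,1]]'; python3 -m pendant '[[0,0,0.01,0,0,0,1],[0,0,0.02,0,0,0,1],[0,0,0.03,0,0,0,1]]'
```

```text
time_s: 3.8
position: [0.5432, -0.2037, 0.1205]
tcp_rot: [[0.0, 1.0, 0.0], [1.0, -0.0, -0.0], [-0.0, 0.0, -1.0]]
force: [-0.9, -0.4, -0.7]
opening: 0.005
grasp_force: 0.0
time_s: 4.1
position: [0.5431, -0.2039, 0.1151]
tcp_rot: [[0.001, 1.0, 0.0], [1.0, -0.001, -0.0], [-0.0, 0.0, -1.0]]
force: [0.0, 0.9, -0.4]
opening: 0.0
grasp_force: 0.0
```

It sinks with almost no force, so this half is over the hollow. I'll keep pressing slowly.

```bash
python3 -m pendant '[[0,0,0.01,0,0,0,1],[0,0,0.02,0,0,0,1],[0,0,0.03,0,0,0,1],[0,0,0.04,0,0,0,1],[0,0,0.05,0,0,0,1],[0,0,0.05,0,0,0,1],[0,0,0.05,0,0,0,1]]';  python3 -m pendant '[[0,0,-0.3,0,0,0,1],[-0.3,0,-0.7,0,0,0,1],[-0.65,0,-0.8,0,0,0,1],[-0.65,0,-0.8,0,0,0,-1],[-0.65,0,-0.8,0,0,0,-1],[-0.65,0,-0.8,0,0,0,-1]]'; python3 - <<'E'
from h import *
im,P=cloud("wrist");save(im[:300],"w3");np.save("w3",P)
r=look_for("tile_center","wrist");print(r)
x0=.5429
for x in (.52,.543,.565):
  for y in np.arange(-.31,-.17,.01):
    m=(abs(P[...,0]-x)<.004)&(abs(P[...,1]-y)<.002)
    if m.sum()>2: print(x,round(y,3),np.median(P[m][:,2]).round(4),end=' | ')
  print()
print(readout.read_state()['position'])
E
```

```text
time_s: 4.8
position: [0.5432, -0.2035, 0.1104]
tcp_rot: [[-0.001, 1.0, 0.002], [1.0, 0.001, -0.002], [-0.002, 0.002, -1.0]]
force: [-7.7, 2.4, 32.1]
opening: 0.003
grasp_force: 15.7
time_s: 5.4
position: [0.5438, -0.337, 0.268]
tcp_rot: [[0.003, 1.0, 0.006], [1.0, -0.003, -0.006], [-0.006, 0.006, -1.0]]
force: [-0.2, 0.2, -0.1]
opening: 0.19
grasp_force: 0.0
[{'extent': [248.8, 13.8, 316.3, 161.8], 'conf': 0.63}]
0.52 -0.31 0.3046 | 0.52 -0.3 0.287 | 0.52 -0.29 0.0718 | 0.52 -0.28 0.0682 | 0.52 -0.27 0.0639 | 0.52 -0.26 0.0602 | 0.52 -0.25 0.0558 | 0.52 -0.24 0.0523 | 0.52 -0.23 0.0482 | 0.52 -0.22 0.0441 | 0.52 -0.21 0.0407 | 0.52 -0.2 0.0366 | 0.52 -0.19 0.0324 | 0.52 -0.18 0.0435 | 
0.543 -0.31 0.3065 | 0.543 -0.3 0.0582 | 0.543 -0.29 0.0719 | 0.543 -0.28 0.0679 | 0.543 -0.27 0.0641 | 0.543 -0.26 0.0602 | 0.543 -0.25 0.0561 | 0.543 -0.24 0.0522 | 0.543 -0.23 0.0481 | 0.543 -0.22 0.0443 | 0.543 -0.21 0.0406 | 0.543 -0.2 0.0365 | 0.543 -0.19 0.0324 | 0.543 -0.18 0.0428 | 
0.565 -0.31 0.3049 | 0.565 -0.3 0.287 | 0.565 -0.29 0.0719 | 0.565 -0.28 0.068 | 0.565 -0.27 0.0641 | 0.565 -0.26 0.0603 | 0.565 -0.25 0.056 | 0.565 -0.24 0.0525 | 0.565 -0.23 0.0484 | 0.565 -0.22 0.0446 | 0.565 -0.21 0.0408 | 0.565 -0.2 0.0365 | 0.565 -0.19 0.0324 | 0.565 -0.18 0.0417 | 
[ 0.54235831 -0.33228361  0.26464092]
```

View pics/w3.png

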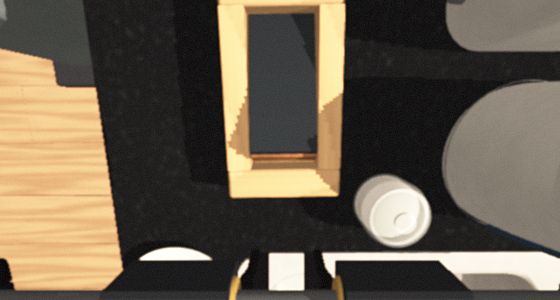

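The tile is tipped at about 21.4°, with the raised end near the robot's right (w3 row 155) and its top edge around y = -0.296, z = 0.074. I'll tilt the tool 21.5° to match the tile's normal and grip near the raised end.

```bash
python3 -m pendant '[[0.2,0,0,0,-0.04,0,-1],[0.46,0,0,0,-0.08,0,-1],[0.4625,0,0.2,0,-0.119,0,-1],[0.4625,0,0.44,0,-0.119,0,-1],[0.4625,0,0.44,0,-0.119,0,-1],[0.4625,0,0.44,0,-0.119,0,-1],[0.4625,0,0.44,0,-0.119,0,-1]]'; python3 - <<'E'
from h import *
print([np.array(readout.read_state()[k]).round(4) for k in ('position','tcp_rot','opening','joint_positions')])
E
```

```text
time_s: 6.2
position: [0.544, -0.2411, 0.1792]
tcp_rot: [[0.001, 1.0, 0.003], [0.93, -0.0, -0.367], [-0.367, 0.003, -0.93]]
force: [-0.3, 0.2, 0.3]
opening: 0.925
grasp_force: 0.0
[array([ 0.544 , -0.2411,  0.1792]), array([[ 1.200e-03,  1.000e+00,  2.800e-03],
       [ 9.304e-01, -1.000e-04, -3.667e-01],
       [-3.667e-01,  3.100e-03, -9.303e-01]]), np.float64(0.9253), array([-27.2194,  36.0494,  97.0724, -29.992 ,  40.5192,  -5.2282])]
```

```bash
python3 -m pendant '[[0,0,0.15,0,0,0,-1],[0,0,0.25,0,0,0,-1],[0,0,0.3,0,0,0,-1],[0,0,0.3,0,0,0,-1]]'; python3 -m pendant '[[0,0,0,0,0,0,1],[0,0,0,0,0,0,1],[0,0,0,0,0,0,1],[0,0,0,0,0,0,1],[0,0,0,0,0,0,1],[0,0,0,0,0,0,1]]'
```

```text
time_s: 6.6
position: [0.5432, -0.2637, 0.1224]
tcp_rot: [[0.002, 1.0, 0.001], [0.931, -0.002, -0.366], [-0.366, 0.001, -0.931]]
force: [-0.3, -0.5, 0.8]
opening: 0.993
grasp_force: 0.0
time_s: 7.2
position: [0.543, -0.2623, 0.1217]
tcp_rot: [[-0.0, 1.0, 0.0], [0.931, 0.001, -0.366], [-0.366, -0.0, -0.931]]
force: [-0.3, 0.6, 1.8]
opening: 0.636
grasp_force: 30.0
```

```bash
python3 -m pendant '[[-0.03,0,-0.07,0,0,0,1],[-0.06,0,-0.14,0,0,0,1],[-0.1,0,-0.25,0,0,0,1],[-0.16,0,-0.4,0,0,0,1],[-0.22,0,-0.55,0,0,0,1],[-0.2745,0,-0.698,0,0,0,1],[-0.2745,0,-0.698,0,0,0,1]]'; python3 - <<'E'
from h import *
im,P=cloud("wrist");save(im[:300],"w4")
R=np.array(readout.read_state()['tcp_rot']);p=np.array(readout.read_state()['position'])
r=look_for("tile_center","wrist");print(r)
Q=(P-p)@R
m=(abs(Q[...,1])<.02)&(Q[...,0]>.03)&(Q[...,0]<.13)&(Q[...,2]<.12)&(Q[...,2]>.02)
for x in np.arange(.03,.13,.01):
    k=m&(abs(Q[...,0]-x)<.002)
    if k.sum()>3: print(round(x,2),np.median(Q[k][:,2]).round(4),np.median(P[k],0).round(3))
E
```

```text
time_s: 7.9
position: [0.5452, -0.2635, 0.2768]
tcp_rot: [[0.003, 1.0, 0.009], [0.929, 0.001, -0.37], [-0.37, 0.01, -0.929]]
force: [0.1, -1.5, -1.9]
opening: 0.64
grasp_force: 30.0
[{'extent': [213.0, 18.3, 353.5, 293.4], 'conf': 0.65}]
0.03 0.0545 [ 0.544 -0.254  0.212]
0.04 0.0547 [ 0.544 -0.246  0.208]
0.05 0.0548 [ 0.544 -0.236  0.205]
0.06 0.0549 [ 0.544 -0.227  0.201]
0.07 0.055 [ 0.544 -0.218  0.197]
0.08 0.0551 [ 0.544 -0.209  0.193]
0.09 0.0551 [ 0.544 -0.199  0.19 ]
0.1 0.0553 [ 0.544 -0.19   0.186]
0.11 0.0558 [ 0.546 -0.183  0.182]
```

View pics/w4.png

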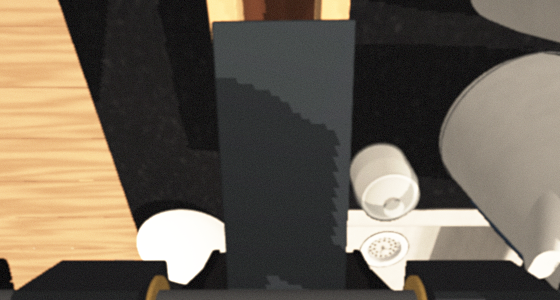

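The tile is held firmly with no sag: it lies parallel to the tool, top face 54.6 mm ahead of the TCP, far end 111 mm along tool x. Now I'll level it and carry it over the drawer.

```bash
python3 -m pendant '[[0.1,-0.01,-0.03,0,0.03,0,1],[0.25,-0.03,-0.07,0,0.06,0,1],[0.4,-0.05,-0.11,0,0.09,0,1],[0.55,-0.07,-0.15,0,0.119,0,1],[0.7,-0.09,-0.19,0,0.119,0,1],[0.89,-0.09,-0.243,0,0.119,0,1],[0.89,-0.09,-0.243,0,0.119,0,1]]'; python3 -m pendant '[[0.1,0,0,0,0,0,1],[0.25,0,0,0,0,0,1],[0.45,0,0,0,0,0,1],[0.65,0,0,0,0,0,1],[0.85,0,0,0,0,0,1],[1,0,0,0,0,0,1],[1,0,0,0,0,0,1],[1,0,0,0,0,0,1]]'
python3 - <<'E'
from h import *
im,P=cloud("wrist");save(im[:300],"w5");np.save("w5",P)
s=readout.read_state();R=np.array(s['tcp_rot']);p=np.array(s['position']);print(p,R.round(4))
# tile top plane
Q=(P-p)@R
m=(abs(Q[...,1])<.02)&(Q[...,0]>.03)&(Q[...,0]<.105)&(Q[...,2]<.07)&(Q[...,2]>.04)
for ax in (0,1): print(np.polyfit(P[m][:,ax],P[m][:,2],1))
# drawer: heights map per x at given y, per y at given x
for y in (.09,.2,.24):
  print(y,[(round(x,2),float(np.median(P[(abs(P[...,0]-x)<.003)&(abs(P[...,1]-y)<.005)][:,2]).round(3))) for x in np.arange(.42,.65,.01)])
for x in (.46,.6):
  print(x,[(round(y,2),float(np.median(P[(abs(P[...,1]-y)<.003)&(abs(P[...,0]-x)<.005)][:,2]).round(3))) for y in np.arange(.03,.33,.01)])
E
```

```text
time_s: 8.7
position: [0.5218, -0.0744, 0.2488]
tcp_rot: [[-0.004, 1.0, -0.009], [1.0, 0.004, 0.005], [0.005, -0.009, -1.0]]
force: [-1.3, -0.8, -2.3]
opening: 0.644
grasp_force: 30.0
time_s: 9.5
position: [0.5242, 0.1211, 0.2502]
tcp_rot: [[-0.002, 1.0, -0.003], [1.0, 0.002, -0.001], [-0.001, -0.003, -1.0]]
force: [0.2, -0.5, -2.2]
opening: 0.641
grasp_force: 30.0
[0.52448663 0.12035903 0.25044957] [[-4.0e-04  1.0e+00 -2.5e-03]
 [ 1.0e+00  4.0e-04 -9.0e-04]
 [-9.0e-04 -2.5e-03 -1.0e+00]]
[-0.00123504  0.19374246]
[-0.00813991  0.19464447]
0.09 [(np.float64(0.42), nan), (np.float64(0.43), 0.072), (np.float64(0.44), 0.064), (np.float64(0.45), 0.022), (np.float64(0.46), 0.022), (np.float64(0.47), nan), (np.float64(0.48), nan), (np.float64(0.49), nan), (np.float64(0.5), nan), (np.float64(0.51), nan), (np.float64(0.52), nan), (np.float64(0.53), nan), (np.float64(0.54), nan), (np.float64(0.55), nan), (np.float64(0.56), nan), (np.float64(0.57), nan), (np.float64(0.58), nan), (np.float64(0.59), 0.022), (np.float64(0.6), 0.022), (np.float64(0.61), 0.022), (np.float64(0.62), 0.084), (np.float
[... 1548 characters left out ...]
2), (np.float64(0.11), 0.022), (np.float64(0.12), 0.022), (np.float64(0.13), 0.022), (np.float64(0.14), 0.023), (np.float64(0.15), 0.268), (np.float64(0.16), 0.262), (np.float64(0.17), 0.022), (np.float64(0.18), 0.022), (np.float64(0.19), 0.022), (np.float64(0.2), 0.022), (np.float64(0.21), 0.022), (np.float64(0.22), 0.022), (np.float64(0.23), 0.022), (np.float64(0.24), 0.022), (np.float64(0.25), 0.022), (np.float64(0.26), 0.022), (np.float64(0.27), 0.022), (np.float64(0.28), 0.022), (np.float64(0.29), nan), (np.float64(0.3), nan), (np.float64(0.31), nan), (np.float64(0.32), nan), (np.float64(0.33), nan)]
  return _methods._mean(a, axis=axis, dtype=dtype,
  ret = ret.dtype.type(ret / rcount)
```

View pics/w5.png

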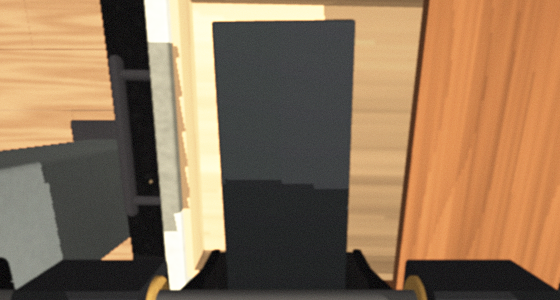

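The level tile is over the open drawer (w5: tile columns 215–353, drawer interior 190–415). Its underside is about 149 mm above the drawer floor, so I'll lower it.

```bash
python3 -m pendant '[[0,0,0.1,0,0,0,1],[0,0,0.25,0,0,0,1],[0,0,0.42,0,0,0,1],[0,0,0.57,0,0,0,1],[0,0,0.67,0,0,0,1],[0,0,0.71,0,0,0,1],[0,0,0.71,0,0,0,1]]';  python3 -m pendant '[[0,0,0.01,0,0,0,1],[0,0,0.02,0,0,0,1],[0,0,0.025,0,0,0,1],[0,0,0.03,0,0,0,1],[0,0,0.03,0,0,0,1]]'
```

```text
time_s: 10.25
position: [0.5246, 0.1197, 0.1085]
tcp_rot: [[0.002, 1.0, -0.003], [1.0, -0.002, -0.0], [-0.0, -0.003, -1.0]]
force: [0.0, -0.2, -1.8]
opening: 0.641
grasp_force: 30.0
time_s: 10.75
position: [0.5251, 0.1211, 0.104]
tcp_rot: [[-0.0, 1.0, 0.001], [1.0, 0.0, -0.0], [-0.0, 0.001, -1.0]]
force: [0.7, -0.6, -2.2]
opening: 0.639
grasp_force: 30.0
```

```bash
python3 -m pendant '[[0,0,0.005,0,0,0,1],[0,0,0.01,0,0,0,1],[0,0,0.01,0,0,0,1]]';  python3 -m pendant '[[0,0,0.005,0,0,0,1],[0,0,0.0075,0,0,0,1],[0,0,0.0075,0,0,0,1]]'
```

```text
time_s: 11.05
position: [0.5249, 0.121, 0.1015]
tcp_rot: [[-0.0, 1.0, -0.0], [1.0, 0.0, -0.0], [-0.0, -0.0, -1.0]]
force: [-0.4, 0.8, -2.6]
opening: 0.641
grasp_force: 30.0
time_s: 11.35
position: [0.525, 0.1209, 0.1006]
tcp_rot: [[-0.0, 1.0, 0.0], [1.0, 0.0, -0.0], [-0.0, 0.0, -1.0]]
force: [-0.3, -0.0, 3.2]
opening: 0.64
grasp_force: 30.0
```

It's down (force flipped to +3 N). Releasing, retreating, and checking.

```bash
python3 -m pendant '[[0,0,0,0,0,0,-0.5],[0,0,0,0,0,0,-1],[0,0,0,0,0,0,-1],[0,0,0,0,0,0,-1],[0,0,0,0,0,0,-1],[0,0,0,0,0,0,-1]]'; python3 -m pendant '[[0,0,-0.1,0,0,0,-1],[0,0,-0.25,0,0,0,-1],[0,0,-0.5,0,0,0,-1],[0,0,-0.75,0,0,0,-1],[0,0,-0.75,0,0,0,-1],[0,0,-0.75,0,0,0,-1]]'; python3 - <<'E'
from h import *
im,P=cloud("wrist");save(im[:300],"w6")
m=(P[...,2]>.035)&(P[...,2]<.05)&(P[...,0]>.49)&(P[...,0]<.565)&(P[...,1]>.1)&(P[...,1]<.25)
q=P[m];print(m.sum(),q.min(0),q.max(0),np.polyfit(q[:,0],q[:,2],1),np.polyfit(q[:,1],q[:,2],1))
h=(P[...,2]>.035)&(P[...,2]<.065)&(P[...,0]<.408)&(P[...,0]>.36)&(P[...,1]>.05)
q=P[h];print("handle",np.percentile(q,[1,50,99],0).round(3))
E
```

```text
time_s: 11.95
position: [0.525, 0.121, 0.1001]
tcp_rot: [[-0.0, 1.0, -0.0], [1.0, 0.0, 0.0], [0.0, -0.0, -1.0]]
force: [-1.0, -0.1, -0.5]
opening: 0.99
grasp_force: 0.0
time_s: 12.55
position: [0.5254, 0.121, 0.2516]
tcp_rot: [[-0.0, 1.0, 0.003], [1.0, 0.0, 0.0], [0.0, 0.003, -1.0]]
force: [0.2, 0.4, -0.6]
opening: 0.999
grasp_force: 0.0
9594 [0.496486   0.11114962 0.03500713] [0.55350229 0.23310135 0.04649173] [0.00021198 0.04384611] [-0.00328732  0.04453347]
handle [[0.385 0.113 0.046]
 [0.392 0.181 0.051]
 [0.407 0.238 0.054]]
```

View pics/w6.png

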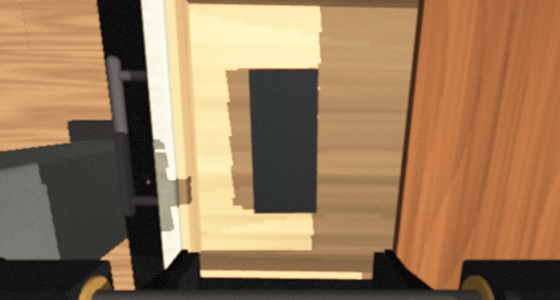

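The tile lies flat in the drawer, slate up (w6: 250–318 × 68–212). The handle bar is at x ≈ 0.391, y ≈ 0.175. Moving in front of the handle with the fingers shut.

```bash
python3 -m pendant '[[0.1,-0.2,0,0,0,0,1],[0.2,-0.45,0,0,0,0,1],[0.27,-0.7,0,0,0,0,1],[0.27,-0.9,0,0,0,0,1],[0.27,-0.9,0,0,0,0,1],[0.27,-0.9,0,0,0,0,1]]'; python3 -m pendant '[[0,0,0.2,0,0,0,1],[0,0,0.4,0,0,0,1],[0,0,0.6,0,0,0,1],[0,0,0.74,0,0,0,1],[0,0,0.74,0,0,0,1],[0,0,0.74,0,0,0,1]]'
```

```text
time_s: 13.2
position: [0.3431, 0.1749, 0.249]
tcp_rot: [[-0.001, 1.0, -0.004], [1.0, 0.001, -0.001], [-0.001, -0.004, -1.0]]
force: [0.9, 0.9, -0.2]
opening: 0.539
grasp_force: 0.0
time_s: 13.8
position: [0.3457, 0.1748, 0.1013]
tcp_rot: [[0.001, 1.0, -0.002], [1.0, -0.001, -0.0], [-0.0, -0.002, -1.0]]
force: [-1.5, -0.1, -0.5]
opening: 0.03
grasp_force: 0.0
```

```bash
python3 -m pendant '[[0,0.05,0,0,0,0,1],[0,0.1,0,0,0,0,1],[0,0.14,0,0,0,0,1],[0,0.19,0,0,0,0,1],[0,0.25,0,0,0,0,1],[0,0.31,0,0,0,0,1],[0,0.37,0,0,0,0,1],[0,0.43,0,0,0,0,1]]'; python3 -m pendant '[[0,0.06,0,0,0,0,1],[0,0.12,0,0,0,0,1],[0,0.18,0,0,0,0,1],[0,0.24,0,0,0,0,1],[0,0.3,0,0,0,0,1],[0,0.36,0,0,0,0,1],[0,0.4,0,0,0,0,1],[0,0.43,0,0,0,0,1]]'
```

```text
time_s: 14.6
position: [0.4321, 0.1749, 0.1021]
tcp_rot: [[0.0, 1.0, -0.0], [1.0, -0.0, -0.0], [-0.0, -0.0, -1.0]]
force: [-1.6, 0.5, 0.9]
opening: 0.008
grasp_force: 0.7
time_s: 15.4
position: [0.5181, 0.175, 0.1022]
tcp_rot: [[0.0, 1.0, 0.001], [1.0, -0.0, 0.0], [0.0, 0.001, -1.0]]
force: [-2.5, -1.2, 0.3]
opening: 0.009
grasp_force: 0.6
```

```bash
python3 -m pendant '[[0,0.03,0,0,0,0,1],[0,0.06,0,0,0,0,1],[0,0.08,0,0,0,0,1],[0,0.1,0,0,0,0,1],[0,0.115,0,0,0,0,1],[0,0.13,0,0,0,0,1]]'
```

```text
time_s: 16.0
position: [0.543, 0.1749, 0.1021]
tcp_rot: [[-0.0, 1.0, -0.0], [1.0, 0.0, -0.0], [-0.0, -0.0, -1.0]]
force: [-0.3, -1.2, 0.8]
opening: 0.008
grasp_force: 0.6
```

```bash
python3 -m pendant '[[0,0.01,0,0,0,0,1],[0,0.02,0,0,0,0,1],[0,0.02,0,0,0,0,1]]'; python3 -m pendant '[[0,0.01,0,0,0,0,1],[0,0.02,0,0,0,0,1],[0,0.02,0,0,0,0,1]]'
```

```text
time_s: 16.3
position: [0.5475, 0.175, 0.1022]
tcp_rot: [[0.0, 1.0, 0.001], [1.0, -0.0, 0.0], [0.0, 0.001, -1.0]]
force: [0.6, 1.1, 1.4]
opening: 0.008
grasp_force: 0.1
time_s: 16.6
position: [0.5508, 0.175, 0.1021]
tcp_rot: [[0.0, 1.0, -0.001], [1.0, -0.0, 0.0], [0.0, -0.001, -1.0]]
force: [-1.9, -0.5, 0.8]
opening: 0.003
grasp_force: 0.9
```

```bash
python3 -m pendant '[[0,0.01,0,0,0,0,1],[0,0.02,0,0,0,0,1],[0,0.02,0,0,0,0,1]]'; python3 -m pendant '[[0,0.005,0,0,0,0,1],[0,0.01,0,0,0,0,1],[0,0.01,0,0,0,0,1]]'
```

```text
time_s: 16.9
position: [0.5514, 0.175, 0.1018]
tcp_rot: [[0.0, 1.0, -0.009], [1.0, -0.0, -0.0], [-0.0, -0.009, -1.0]]
force: [-8.2, 1.4, 4.7]
opening: 0.001
grasp_force: 3.9
time_s: 17.2
position: [0.5516, 0.175, 0.1017]
tcp_rot: [[-0.0, 1.0, -0.013], [1.0, 0.0, -0.001], [-0.001, -0.013, -1.0]]
force: [-9.7, 0.8, 7.6]
opening: 0.008
grasp_force: 5.3
```

The drawer has hit its hard stop. Backing off, rising, and checking the drawer front.

```bash
python3 -m pendant '[[0,-0.1,0,0,0,0,1],[0,-0.25,0,0,0,0,1],[0,-0.4,-0.1,0,0,0,1],[0,-0.4,-0.35,0,0,0,1],[0,-0.4,-0.6,0,0,0,1],[0,-0.4,-0.75,0,0,0,1],[0,-0.4,-0.75,0,0,0,1],[0,-0.4,-0.75,0,0,0,1]]'; python3 - <<'E'
from h import *
im,P=cloud("wrist");save(im[:300],"w7")
for y in (.2,.25): print(y,[(round(float(x),3),float(np.median(z).round(3))) for x in np.arange(.55,.64,.005) if len(z:=P[(abs(P[...,0]-x)<.0025)&(abs(P[...,1]-y)<.005)][:,2])])
E
```

```text
time_s: 18.0
position: [0.4777, 0.1751, 0.253]
tcp_rot: [[-0.0, 1.0, 0.004], [1.0, 0.0, 0.0], [0.0, 0.004, -1.0]]
force: [0.3, 0.4, -0.6]
opening: 0.008
grasp_force: 0.0
0.2 [(0.55, -0.0), (0.555, 0.0), (0.56, 0.001), (0.565, 0.051), (0.57, 0.001), (0.575, 0.0), (0.585, 0.001), (0.59, 0.0), (0.595, 0.0), (0.6, 0.045), (0.605, 0.072), (0.61, 0.072), (0.615, 0.077), (0.62, 0.085), (0.625, 0.085), (0.63, 0.085), (0.635, 0.085)]
0.25 [(0.55, 0.0), (0.555, 0.0), (0.56, -0.0), (0.565, -0.0), (0.57, -0.0), (0.575, -0.0), (0.58, 0.0), (0.585, -0.0), (0.59, -0.0), (0.595, 0.0), (0.6, 0.043), (0.605, 0.066), (0.61, 0.072), (0.615, 0.076), (0.62, 0.085), (0.625, 0.085), (0.63, 0.085), (0.635, 0.085)]
```

View pics/w7.png

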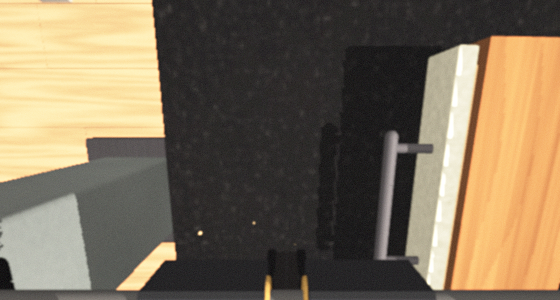

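The drawer's white front (columns 430–475) sits flush against the cabinet (from 478), with no gap, and the arm is clear.

```bash
python3 -c "from rig import bot; print(bot.hand_in())"
```

```text
the job is handed in; nothing more can be done
None
```

The tile lies flat, slate up, in the fully shut drawer, nothing was dropped, the bystanders were left alone, and the job was handed in at about 18 s; no verdict came back.

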